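# Unload the drilling jig under its ratchet guard

### The job

Press the stop button, then raise the guard to its top notch so that its pawl holds it there by itself. Then take every bar out of the jig - lift its end over the lip and draw it out endwise towards the tray - and lay all the bars flat on the floor of the tray, none on top of another or on the rim; the guard stays up, and the rest of the bench is left as it is.

Things in the scene. Friction and masses are not known exactly. Their poses are not given: they have to be found in the camera images.
- bed: feed bed of a drilling jig, a fixed grey slab, x -145 to 165, y -135 to 120 mm, top 30 mm above the table; origin at the centre of its underside, z up. Bars lie on its top parallel to its y and come out towards +y, the tray's side. Guide rods, cap and pawl post stand at x 100 to 165, y -65 to 5, up to 258 mm above the table
- lip (a point): middle of the top edge of the lip across the bed's +y end: 8 mm thick (bed y 106 to 114), bed x -128 to 88, 14 mm high above the bed top, so 2 mm higher than the bars and about 6 mm beyond their ends; axes as the bed's
- keeper (a point): middle of the front underside edge (bed y -65) of the keeper plate at the bed's -y end, which covers bed y -130 to -65, 21 mm above the bed top (its own top 29 mm). The last 35 mm of each bar lie beneath it with 9 mm of air, so a bar cannot be lifted straight up: raise its +y end over the lip and draw it out endwise past the keeper
- guard (a joint): height of the drop guard, m: 0 fully down, grows upward, end stop 0.072. Runs vertically with little friction, 0.5 kg, falls when let go, but a spring pawl holds it at two notches, 0.030 and 0.060 (top). The pawl clicks in by itself once the guard is 1 to 2 mm past a notch; let go, it drops back onto it. Starts fully down. Raising takes 5 to 15 N
- guard_grip (a point): centre of the guard's bridge handle, a level black bar 90 mm long (bed's x), 14 mm wide (bed's y), 16 mm high; 70 mm free between its two feet; its underside is 37 mm above the guard beam. Moves up with the guard; axes as the bed's
- guard_under (a point): middle of the underside of the guard beam, a grey beam 235 mm long (bed's x), 34 mm wide (bed y -47 to -13), 20 mm thick, lying across over the bars; fully down it is 4 mm above them and keeps them from being tilted; on the top notch 64 mm above them
- stop (a joint): stop button travel, m: 0 released, 0.006 fully pressed; it springs back (5 N when fully down)
- stop_top (a point): middle of the top face of the round red stop button, 40 mm across, pressed straight down, in a fixed yellow housing beside the bed
- tray: loose shallow steel tray, 230 mm (x) by 260 mm (y), 18 mm high, walls and floor 3 mm thick, 1 kg; origin at the centre of its underside; it can be pushed along the table
- bar1: flat aluminium bar with three small holes, 26 mm wide (x), 200 mm long (y), 12 mm thick (z), about 0.17 kg; all bars alike; origin at its centre, y along its length, z across its thickness. Starts flat on the bed in one of four lanes (bed x -98, -46, 6 or 58 mm), length along the bed's y. None if absent
- bar2: flat aluminium bar with three small holes, 26 mm wide (x), 200 mm long (y), 12 mm thick (z), about 0.17 kg; all bars alike; origin at its centre, y along its length, z across its thickness. Starts flat on the bed in one of four lanes (bed x -98, -46, 6 or 58 mm), length along the bed's y. None if absent
- bar3: flat aluminium bar with three small holes, 26 mm wide (x), 200 mm long (y), 12 mm thick (z), about 0.17 kg; all bars alike; origin at its centre, y along its length, z across its thickness. Starts flat on the bed in one of four lanes (bed x -98, -46, 6 or 58 mm), length along the bed's y. None if absent
- bar4: flat aluminium bar with three small holes, 26 mm wide (x), 200 mm long (y), 12 mm thick (z), about 0.17 kg; all bars alike; origin at its centre, y along its length, z across its thickness. Starts flat on the bed in one of four lanes (bed x -98, -46, 6 or 58 mm), length along the bed's y. None if absent
- oil: bystander: upright black tin, 60 mm across, 70 mm tall; origin at the centre of its underside
- brush: bystander: hand brush 180 mm long lying flat
- driver: bystander: screwdriver 190 mm long lying flat
- wrench: bystander: wrench 170 mm long lying flat
- tape: bystander: grey ring-shaped roll, 90 mm across, 24 mm high; origin at the centre of its underside
- square: bystander: try square lying flat, 100 mm stock, 150 mm blade
Not all that is in view belongs to the job. Several things look just like the part that bears stop: the one meant starts nearest to the robot's base.

How it is judged:
On the way, in this order (a step that is already met when the one before it is completed fails the run):
1. the stop button is pressed down (value of joint stop above 0.0045 m), for 0.1 s.
2. the guard rests on its top notch, let go (value of joint guard between 0.056 and 0.0645 m and contact force between the fingers and bed below 0.5 N), for 0.4 s.
At the end, for the whole second after the job is handed in: The guard rests on its top notch (joint 0.056 to 0.0645), the tray stands flat, and every bar lies still and flat (within 0.06 rad) on the tray floor: centre within 105 mm (x) and 35 mm (y) of the tray's middle, under 14.5 mm above the tray's underside, so none is stacked or leaning (value of joint guard between 0.056 and 0.0645 m and z of bar1 in the frame of tray between 0.004 and 0.0145 m and x of bar1 in the frame of tray between -0.105 and 0.105 m and y of bar1 in the frame of tray between -0.035 and 0.035 m and angle between the z axis of each of bar1, bar2, bar3, bar4 and the z axis of tray, either way round below 0.06 rad and linear speed of each of bar1, bar2, bar3, bar4 below 0.03 m/s and z of bar2 in the frame of tray between 0.004 and 0.0145 m and x of bar2 in the frame of tray between -0.105 and 0.105 m and y of bar2 in the frame of tray between -0.035 and 0.035 m and z of bar3 in the frame of tray between 0.004 and 0.0145 m and x of bar3 in the frame of tray between -0.105 and 0.105 m and y of bar3 in the frame of tray between -0.035 and 0.035 m and z of bar4 in the frame of tray between 0.004 and 0.0145 m and x of bar4 in the frame of tray between -0.105 and 0.105 m and y of bar4 in the frame of tray between -0.035 and 0.035 m and angle between tray's own z axis and vertical below 0.05 rad); the robot touches nothing.
It fails at once if a bar is drawn out beyond the lip while the guard is not up on its top notch (value of joint guard below 0.052 m and y of any of bar1, bar2, bar3, bar4 in the frame of bed above 0.05 m).
It fails at once if a bystander is moved by more than 40 mm (distance of any of oil, brush, driver, wrench, tape, square from where it was at the start of the episode above 0.04 m).
Of bar1, bar2, bar3, bar4 only 2 to 4 are there at a start; the rules pass over those that are not, and their reading is None.
At some moment in a run one of tray may be knocked a few centimetres aside while the robot is not near it.
Once in a run the grip may slacken for a moment while it holds something.
It also fails if it takes over 210 s, if anything falls off the work surface, if the arm or the gripper's body presses on something with over 40 N, if the wrist force passes 120 N, or if a joint passes its speed limit or range.

### The arm

A 7-joint arm with a two-finger parallel gripper is mounted at the origin on the work surface. World frame = base frame: x ahead of the robot, y to its left, z up, the work surface at z = 0. Lengths are in m, angles in rad, forces in N, time in s.
With the tool pointing down it reaches from about 0.35 to 0.9 m from the base axis. Payload 8.1 kg.
Tool frame: the origin (TCP) lies on the centre line of the jaws, within the pads' length; the fingertips stand 17 mm ahead of it and the grasp point (between the pads) lies 2 mm behind it; z points along the fingers, y is the direction in which the jaws open and shut (so a half turn about z gives the same grasp; the last joint's range is limited). The gripper opens to 92 mm and grips with 3 to 60 N. Pads are 19 mm wide; open, the fingers measure 130 mm over their backs; the gripper's body (75 mm by 190 mm) begins 47 mm behind the grasp point.
Start: joints at [1.101, 0.434, 0.025, 1.573, -0.012, 1.134, -0.075], TCP at [0.224, -0.583, 0.244] pointing down, gripper open.
Joint ranges: [-2.62, 2.62], [-0.44, 2.09], [-1.27, 1.32], [0.08, 2.57], [-1.32, 4.46], [0.12, 2], [-2.74, 2.74]. Speed limits (rad/s): [2.22, 2.22, 3.01, 3.01, 3.14, 3.14, 3.14].

### API

Orientations are given as a rotation vector (axis times angle).
In Python, from plant import manip gives the robot as it stands.
- The arm moves only by the shell command python3 -m handwheel 'ROWS'. ROWS is JSON, one flat list of numbers, 5 for each row, row after row: the shift along the tool's x, y, z normalised to -1 to 1, where 1 is 0.15 m, then the turn about the tool's z normalised to -1 to 1, where 1 is 0.1 rad, then the opening, from 0 (shut) to 1 (fully open). A call has 1 to 8 rows; each row shifts and turns the commanded pose from where the row before left it, along the tool's axes as they then stand; what a row does not reach is not made up. A row lasts 1/12 s, in which the tool goes at most 41.7 mm and 7.16 degrees, less where a joint would pass 70% of its speed; a pose out of reach is approached as far as the arm can. A call with a number of a shift or a turn outside -1 to 1 is refused whole. A call with a gripper value outside its range is refused whole. The fingers move at their own pace and stop on an object; the grip force is fixed at half the most. Time passes only in rows, so rows that do not move let the fingers close. It gives the time, the measured TCP pose, the force and the opening at its end, in the units of the state.
- manip.state(): the state, without advancing time (a new reading comes with each control period).
- manip.read_camera(name): name is "side" or "top"; returns the picture (384x512x3 uint8, red, green, blue); there is no depth.
- manip.camera_params(name): a dict with "fx", "fy", "cx", "cy" (pixels), "dist" ([k1, k2, p1, p2, k3] as OpenCV has them; the pictures are not rectified), "rvec" (rotation vector, rad) and "tvec" (3), from world to camera coordinates, as OpenCV has them. Camera axes: x right, y down, z forward; pixel columns grow to the right and rows downward; lengths in m; the calibration is good to about 2 mm. A picture is of the moment at which its call begins. camera_params takes no time and is no camera call.
- manip.sign_off(): hands the job in, once; it reports no verdict.
The state is a dict: "clock": time; "qpos": joint angles; "qd": joint speeds; "tau": joint torques, N m; "ee_pos": TCP position; "ee_rot": TCP orientation; "force": force on the tool from outside, world axes, zero at the start; "wrist_torque": the same for the moment, N m; "grip_width": opening from 0.0 (shut) to 1.0 (fully open).
Only numpy, scipy, OpenCV 4.12 (cv2) and the standard library are available. Lean on these libraries where they do the work, as an engineer would, in place of code of your own. Each camera call takes 0.05 s, during which the arm holds its last target. There are 200 camera calls.

## Working session

There is one attempt and no reset: what is moved stays moved. The work goes in short steps, Python scripts to look and compute and a shell command to move; the robot and the scene stay as the last step left them, time stands still between calls to the robot, and variables do not carry over. Pictures are saved under pics/ and viewed, about 12 in all and at most 16, crops included, and the job is handed in when it is done.

```bash
ls; mkdir -p pics; python3 - <<'E'
from plant import manip
import cv2,numpy as np
print(manip.state())
for n in("top","side"):
    im=manip.read_camera(n); cv2.imwrite(f"pics/{n}0.png",im[:,:,::-1]); 
    p=manip.camera_params(n); print(n,p); R=cv2.Rodrigues(np.array(p["rvec"],float))[0]; print(-R.T@np.array(p["tvec"]))
E
```

```text
pics
{'clock': 0.0, 'qpos': array([ 1.10139437,  0.43521041,  0.02493096,  1.57408376, -0.01159524,
        1.13394551, -0.07506205]), 'qd': array([ 1.08875596e-03,  6.10184002e-05,  1.69153115e-04,  9.60350222e-04,
       -3.35285808e-04,  6.21428940e-05,  1.22737563e-03]), 'tau': array([-1.39261294e-03, -6.67848945e+01,  9.84028950e-01, -3.14458537e+01,
       -6.06968324e-02,  4.28771158e-02,  1.82161334e-04]), 'ee_pos': array([ 0.22395113, -0.58300455,  0.2429574 ]), 'ee_rot': array([-3.08747767e+00, -5.72695203e-01,  6.19811126e-04]), 'force': array([0.38059208, 0.3365914 , 0.28293989]), 'wrist_torque': array([-0.01256686,  0.03396503,  0.00520314]), 'grip_width': 0.9993419609244124}
top {'fx': 378.53547564964924, 'fy': 378.53547564964924, 'cx': 252.0415783933727, 'cy': 188.7587813061818, 'dist': array([0.0127277, 0.       , 0.       , 0.       , 0.       ]), 'rvec': array([ 2.18584888, -2.16126637,  0.06988707]), 'tvec': array([0.06128135, 0.51066104, 1.34526211])}
[0.40167322 0.04575897 1.38232593]
side {'fx': 365.0977419312616, 'fy': 365.0977419312616, 'cx': 255.8001534837224, 'cy': 185.51593548797624, 'dist': array([0.02265957, 0.        , 0.        , 0.        , 0.        ]), 'rvec': array([ 0.06056049, -2.88979049,  1.16541158]), 'tvec': array([0.51931349, 0.0287496 , 1.41459674])}
[0.46609483 0.98304113 1.0430641 ]
```

View pics/top0.png

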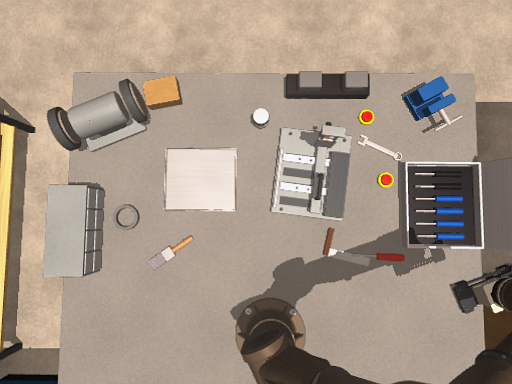

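View pics/side0.png

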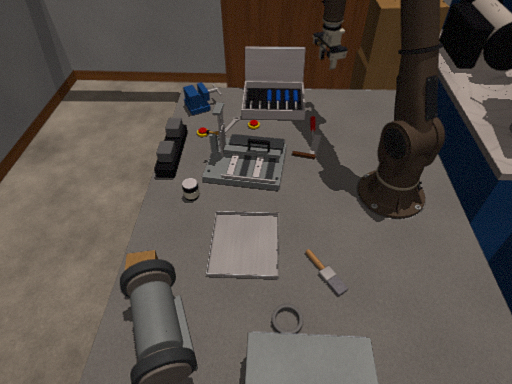

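```bash
cat > h.py <<'E'
import cv2,numpy as np
from plant import manip
P={n:manip.camera_params(n) for n in("top","side")}
def K(p): return np.array([[p["fx"],0,p["cx"]],[0,p["fy"],p["cy"]],[0,0,1.]])
def proj(n,X):
    p=P[n]; return cv2.projectPoints(np.array(X,float).reshape(-1,1,3),np.array(p["rvec"],float),np.array(p["tvec"],float),K(p),np.array(p["dist"],float))[0].reshape(-1,2)
def ray(n,uv,z):
    p=P[n]; R=cv2.Rodrigues(np.array(p["rvec"],float))[0]; c=-R.T@np.array(p["tvec"],float)
    q=cv2.undistortPoints(np.array(uv,float).reshape(-1,1,2),K(p),np.array(p["dist"],float)).reshape(-1,2)
    d=np.c_[q,np.ones(len(q))]@R
    return c+d*((z-c[2])/d[:,2])[:,None]
E
python3 - <<'E'
from h import *
t=cv2.imread("pics/top0.png"); s=cv2.imread("pics/side0.png")
a=cv2.resize(t[115:230,262:362],None,fx=5,fy=5,interpolation=cv2.INTER_CUBIC)[:575]
b=cv2.resize(s[95:195,195:295],None,fx=4,fy=4,interpolation=cv2.INTER_CUBIC)
c=np.zeros((575,800,3),np.uint8); c[:,:400]=cv2.resize(a,(400,460))[:0].shape[0] or 0
a2=cv2.resize(t[118:228,264:360],None,fx=4.15,fy=4.15,interpolation=cv2.INTER_CUBIC); c[:a2.shape[0],:a2.shape[1]]=a2
c[:400,400:]=b; cv2.imwrite("pics/z0.png",c)
hsv=cv2.cvtColor(t,cv2.COLOR_BGR2HSV)
m=((hsv[...,0]<8)|(hsv[...,0]>172))&(hsv[...,1]>180)&(hsv[...,2]>150)
for im,n in((t,"top"),(s,"side")):
    hsv=cv2.cvtColor(im,cv2.COLOR_BGR2HSV)
    m=(((hsv[...,0]<8)|(hsv[...,0]>172))&(hsv[...,1]>180)&(hsv[...,2]>120)).astype(np.uint8)
    k,_,st,ce=cv2.connectedComponentsWithStats(m)
    for i in range(1,k):
        if st[i,4]>15: print(n,ce[i],st[i,4],[ray(n,ce[i],z)[0].round(4) for z in(0.03,.05)])
E
```

```text
top [366.475 116.325] 80 [array([ 0.7765, -0.3439,  0.03  ]), array([ 0.7709, -0.3382,  0.05  ])]
top [385.61627907 179.36046512] 86 [array([ 0.5479, -0.4092,  0.03  ]), array([ 0.5458, -0.4025,  0.05  ])]
top [390.50393701 257.1023622 ] 127 [array([ 0.274 , -0.4216,  0.03  ]), array([ 0.2758, -0.4147,  0.05  ])]
side [253.3        121.86666667] 30 [array([ 0.5494, -0.4   ,  0.03  ]), array([ 0.5477, -0.3727,  0.05  ])]
side [202.13793103 129.55172414] 29 [array([ 0.7779, -0.3341,  0.03  ]), array([ 0.7717, -0.3081,  0.05  ])]
```

View pics/z0.png

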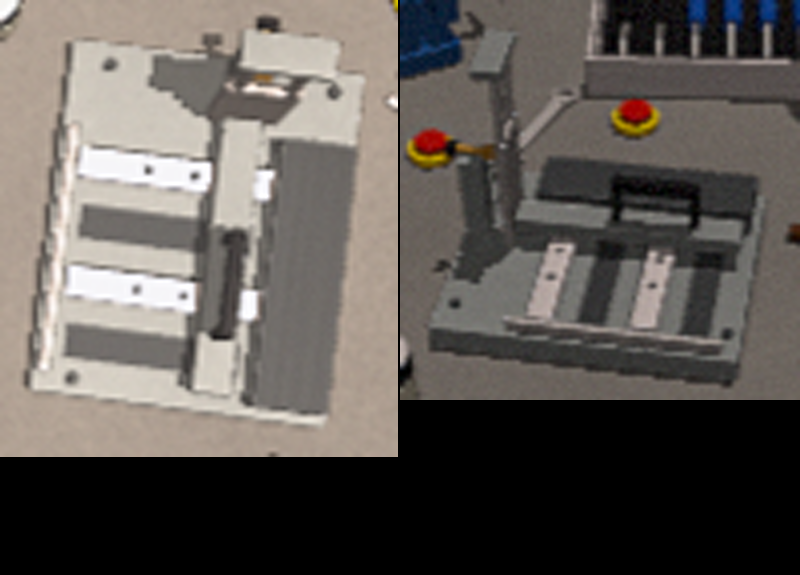

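```bash
python3 - <<'E'
from h import *
c=np.array([[75,40],[32,388],[322,425],[363,75]])/4.15+[264,118]
w=ray("top",c,.03)[:,:2]
print(w.round(4), [np.linalg.norm(w[i]-w[(i+1)%4]).round(3) for i in range(4)])
o=np.array([[165,120],[-145,120],[-145,-135],[165,-135]])/1000
A=cv2.estimateAffinePartial2D(o,w)[0]; print("scale",np.hypot(A[0,0],A[1,0]),"yaw",np.arctan2(A[1,0],A[0,0]),A[:,2])
# bars: white bright
t=cv2.imread("pics/top0.png"); g=t.min(2)
for z0,(r0,r1,c0,c1),th,name,z in((0,(140,215,270,335),235,"bar",.042),(0,(140,220,155,245),200,"tray",.018)):
    m=np.zeros(g.shape,np.uint8); m[r0:r1,c0:c1]=(g[r0:r1,c0:c1]>th)
    k,_,st,ce=cv2.connectedComponentsWithStats(m)
    for i in range(1,k):
        if st[i,4]>25:
            pts=np.argwhere(_==i)[:,::-1].astype(np.float32); r=cv2.minAreaRect(pts); print(name,st[i],ce[i],r)
            W=ray("top",cv2.boxPoints(r),z)[:,:2]; print(W.round(4))
E
```

```text
[[ 0.7326 -0.0393]
 [ 0.4287 -0.0042]
 [ 0.4    -0.2519]
 [ 0.7036 -0.2894]] [np.float64(0.306), np.float64(0.249), np.float64(0.306), np.float64(0.252)]Traceback (most recent call last):
  File "<stdin>", line 6, in <module>
cv2.error: OpenCV(4.12.0) /io/opencv/modules/calib3d/src/ptsetreg.cpp:1108: error: (-215:Assertion failed) count >= 0 && to.checkVector(2) == count in function 'estimateAffinePartial2D'
```

```bash
python3 - <<'E'
from h import *
c=np.array([[75,40],[32,388],[322,425],[363,75]])/4.15+[264,118]
w=np.ascontiguousarray(ray("top",c,.03)[:,:2])
o=np.array([[165,120],[-145,120],[-145,-135],[165,-135]])/1000
A=cv2.estimateAffinePartial2D(o,w)[0]; print("scale",np.hypot(A[0,0],A[1,0]),"yaw",np.arctan2(A[1,0],A[0,0]),A[:,2])
t=cv2.imread("pics/top0.png"); g=t.min(2)
for (r0,r1,c0,c1),th,name,z in(((140,215,270,335),235,"bar",.042),((140,220,155,245),175,"tray",.018)):
    m=np.zeros(g.shape,np.uint8); m[r0:r1,c0:c1]=(g[r0:r1,c0:c1]>th)
    k,_,st,ce=cv2.connectedComponentsWithStats(m)
    for i in range(1,k):
        if st[i,4]>25:
            pts=np.argwhere(_==i)[:,::-1].astype(np.float32); r=cv2.minAreaRect(pts); print(name,st[i],r)
            W=ray("top",cv2.boxPoints(r),z)[:,:2]; print(W.round(4).tolist(), W.mean(0))
E
```

```text
scale 0.9851951418236962 yaw -0.1174596983169961 [ 0.55732466 -0.13771324]
bar [283 154  31  10 178] ((298.2230529785156, 158.28994750976562), (30.265369415283203, 6.380733013153076), 7.431407928466797)
[[0.6142, -0.0419], [0.6371, -0.0447], [0.6239, -0.1516], [0.6011, -0.1487]] [ 0.61907341 -0.09670076]
bar [280 182  31  11 176] ((295.38427734375, 187.11790466308594), (30.265487670898438, 6.608185768127441), 7.594643592834473)
[[0.5106, -0.0323], [0.534, -0.0353], [0.5209, -0.1416], [0.4975, -0.1385]] [ 0.51574882 -0.0868959 ]
tray [ 166  148   71   64 4168] ((201.14346313476562, 178.6218719482422), (69.58755493164062, 63.26675796508789), 1.6846843957901)
[[0.4327, 0.3789], [0.6638, 0.379], [0.6587, 0.1243], [0.4282, 0.1275]] [0.54584293 0.25242779]
```

```bash
cat > go.py <<'E'
# go.py x y z yaw : prints tool-frame shift in row units (1=0.15 m) and turn (1=0.1 rad) to reach a target
import sys,numpy as np
from plant import manip
from scipy.spatial.transform import Rotation as Ro
s=manip.state(); R=Ro.from_rotvec(s["ee_rot"]).as_matrix(); p=np.array(s["ee_pos"])
yaw=np.arctan2(R[1,0],R[0,0]); print("t",round(s["clock"],2),"tcp",p.round(4),"yaw",yaw.round(3),"z",R[:,2].round(3),"F",np.round(s["force"],1),"grip",round(s["grip_width"],3),"q",np.round(s["qpos"],2))
a=list(map(float,sys.argv[1:]))
if a:
    ty=a[3] if len(a)>3 else yaw
    c,sn=np.cos(ty),np.sin(ty); Rt=np.array([[c,sn,0],[sn,-c,0],[0,0,-1.]])
    print("turn first",round(-(ty-yaw)/.1,2),"then shift",(Rt.T@(np.array(a[:3])-p)/.15).round(3))
E
python3 go.py .548 -.411 .243
python3 -m handwheel '[0.2426,-0.0297,0,0,0, 0.2426,-0.0297,0,0,0, 0.2426,-0.0297,0,0,0, 0.2426,-0.0297,0,0,0, 0.2426,-0.0297,0,0,0, 0.2426,-0.0297,0,0,0, 0.2426,-0.0297,0,0,0, 0.2426,-0.0297,0,0,0]'
python3 -m handwheel '[0.2426,-0.0297,0,0,0, 0.2426,-0.0297,0,0,0, 0,0,0.2,0,0, 0,0,0.2,0,0, 0,0,0.2,0,0, 0,0,0.2,0,0, 0,0,0.2,0,0, 0,0,0.15,0,0]'
python3 -m handwheel '[0,0,0,0,0, 0,0,0,0,0]'
python3 go.py .548 -.411 .055
```

```text
t 0.1 tcp [ 0.2239 -0.583   0.243 ] yaw 0.367 z [-0.001  0.001 -1.   ] F [ 0.6 -0.2 -0.4] grip 0.999 q [ 1.1   0.44  0.02  1.57 -0.01  1.13 -0.08]
turn first -0.0 then shift [ 2.428 -0.296  0.   ]
clock: 0.77
ee_pos: [0.4843, -0.4445, 0.2434]
ee_rot: [-3.088, -0.573, 0.001]
force: [-0.1, -0.7, 0.8]
grip_width: 0.471
clock: 1.43
ee_pos: [0.5466, -0.4105, 0.0681]
ee_rot: [-3.087, -0.573, 0.004]
force: [-0.0, -0.1, 0.1]
grip_width: 0.009
clock: 1.6
ee_pos: [0.547, -0.4108, 0.0701]
ee_rot: [-3.087, -0.573, 0.004]
force: [0.9, 0.3, 0.2]
grip_width: 0.0
t 1.6 tcp [ 0.547  -0.4108  0.0701] yaw 0.367 z [-0.003  0.002 -1.   ] F [0.9 0.3 0.2] grip 0.0 q [ 0.59  0.7  -0.05  1.58  0.04  0.87 -0.67]
turn first -0.0 then shift [0.006 0.004 0.101]
```

```bash

python3 -m handwheel '[0,0,0.04,0,0, 0,0,0.04,0,0, 0,0,0.04,0,0,0,0,0,0,0]' | tail -3
python3 -m handwheel '[0,0,0.02,0,0, 0,0,0.01,0,0]' | tail -4; python3 -m handwheel '[0,0,0.02,0,0]' | tail -4
```

```text
ee_rot: [-3.089, -0.573, 0.001]
force: [-0.4, 0.1, -0.0]
grip_width: 0.003
ee_pos: [0.548, -0.4115, 0.0489]
ee_rot: [3.089, 0.573, 0.001]
force: [0.4, -0.1, -0.5]
grip_width: 0.007
ee_pos: [0.5481, -0.4116, 0.0461]
ee_rot: [3.088, 0.573, 0.001]
force: [0.2, -0.4, 0.9]
grip_width: 0.004
```

Tip is now at z≈0.029; continue in small steps.

```bash

python3 -m handwheel '[0,0,0.015,0,0,0,0,0,0,0]' | grep -E "pos|force"
python3 -m handwheel '[0,0,0.015,0,0,0,0,0,0,0]' | grep -E "pos|force"
python3 -m handwheel '[0,0,0.015,0,0,0,0,0,0,0]' | grep -E "pos|force"
```

```text
ee_pos: [0.5476, -0.4112, 0.043]
force: [-0.9, -0.1, -0.2]
ee_pos: [0.5477, -0.4113, 0.0409]
force: [-0.3, 0.6, -0.4]
ee_pos: [0.548, -0.4115, 0.0389]
force: [0.3, 0.1, 2.6]
```

```bash

for i in 1; do :; done
python3 -m handwheel '[0,0,0.013,0,0,0,0,0,0,0]' | grep -E "pos|force"
python3 -m handwheel '[0,0,0.013,0,0,0,0,0,0,0]' | grep -E "pos|force"
python3 -m handwheel '[0,0,0.013,0,0,0,0,0,0,0]' | grep -E "pos|force"
```

```text
ee_pos: [0.548, -0.4115, 0.037]
force: [0.6, -0.3, 2.9]
ee_pos: [0.5481, -0.4115, 0.0351]
force: [0.2, -0.4, 3.3]
ee_pos: [0.548, -0.4116, 0.0334]
force: [0.0, 0.3, 4.4]
```

```bash

python3 -m handwheel '[0,0,0.01,0,0,0,0,0,0,0]' | grep -E "pos|force"
python3 -m handwheel '[0,0,0.01,0,0,0,0,0,0,0,0,0,0,0,0]' | grep -E "pos|force"
```

```text
ee_pos: [0.5482, -0.4116, 0.0332]
force: [-3.1, 2.9, 15.1]
ee_pos: [0.5482, -0.4116, 0.0329]
force: [-7.5, 4.7, 28.8]
```

```bash

python3 -m handwheel '[0,0,-0.05,0,0, 0,0,-0.2,0,0, 0,0,-0.25,0,0, 0,0,-0.25,0,0.5, 0,0,-0.25,0,0.8, 0,0,-0.1,0,0.9]' | grep -E "pos|force"
python3 - <<'E'
from h import *
B=np.array([.5573,-.1377]); y=-.122; R=np.array([[np.cos(y),-np.sin(y)],[np.sin(y),np.cos(y)]])
for n,(r0,r1,c0,c1),th in(("top",(165,205,310,330),60),("side",(135,155,245,275),45)):
    im=cv2.imread(f"pics/{n}0.png"); m=np.zeros(im.shape[:2],np.uint8); m[r0:r1,c0:c1]=im[r0:r1,c0:c1].max(2)<th
    k,l,st,ce=cv2.connectedComponentsWithStats(m); i=1+np.argmax(st[1:,4]); p=np.argwhere(l==i)[:,::-1].astype(np.float32)
    r=cv2.minAreaRect(p); print(n,st[i],r)
    for z in(.111,.119):
        w=ray(n,cv2.boxPoints(r),z)[:,:2]; print(z,w.mean(0),"bed",((w-B)@R).round(4).tolist())
E
python3 go.py
```

```text
ee_pos: [0.5494, -0.4124, 0.2006]
force: [0.9, -0.9, 0.4]
top [315 197   4   3   7] ((316.2500305175781, 198.75003051757812), (2.8284268379211426, 2.1213202476501465), 45.0)
0.111 [ 0.47146725 -0.15005035] bed [[-0.0836, -0.0168], [-0.078, -0.0212], [-0.0837, -0.0286], [-0.0894, -0.0242]]
0.119 [ 0.47102807 -0.14881819] bed [[-0.0842, -0.0157], [-0.0786, -0.02], [-0.0843, -0.0274], [-0.09, -0.0231]]
side [245 138  30  15 183] ((259.6424560546875, 145.14659118652344), (29.154712677001953, 12.091093063354492), 6.009006023406982)
0.111 [ 0.51012403 -0.13722795] bed [[0.0069, 0.0316], [0.0159, -0.0427], [-0.1028, -0.0417], [-0.1076, 0.0318]]
0.119 [ 0.50974613 -0.12761257] bed [[0.0049, 0.0408], [0.0138, -0.0329], [-0.1039, -0.0319], [-0.1086, 0.041]]
t 4.1 tcp [ 0.5494 -0.4124  0.2006] yaw 0.367 z [ 0.005 -0.004 -1.   ] F [ 0.9 -0.9  0.4] grip 0.178 q [ 0.59  0.57 -0.04  1.46  0.03  1.11 -0.66]
```

```bash

python3 - <<'E'
from h import *
B=np.array([.5573,-.1377]); y=-.122; R=np.array([[np.cos(y),-np.sin(y)],[np.sin(y),np.cos(y)]])
for n,q in(("top",[[321.8,173.4],[317.5,198.7],[319.7,186]]),("side",[[248.7,140.5],[269.3,143],[259,141.8]])):
    w=ray(n,q,.115)[:,:2]; print(n,w.round(4).tolist(),((w-B)@R).round(4).tolist())
print(B+R@[-.039,-.03])
im=manip.read_camera("top"); cv2.imwrite("pics/top1.png",im[:,:,::-1])
E
python3 go.py .514 -.163 .2 -.122
```

```text
top [[0.5567, -0.1681], [0.4715, -0.1536], [0.5141, -0.161]] [[0.0031, -0.0303], [-0.0833, -0.0262], [-0.04, -0.0284]]
side [[0.5546, -0.1591], [0.4718, -0.1463], [0.513, -0.1524]] [[-0.0001, -0.0216], [-0.0838, -0.019], [-0.0422, -0.02]]
[ 0.51493895 -0.16273081]
t 4.15 tcp [ 0.5501 -0.4129  0.202 ] yaw 0.367 z [ 0.007 -0.005 -1.   ] F [ 1.6 -1.1  2.4] grip 0.221 q [ 0.59  0.57 -0.04  1.46  0.03  1.11 -0.66]
turn first 4.89 then shift [-0.442 -1.624  0.013]
```

```bash

python3 -m handwheel '[0,0,-0.1,0.98,1, 0,0,0,0.98,1, 0,0,0,0.98,1, 0,0,0,0.98,1, 0,0,0,0.98,1]' | grep -E "force"
python3 -m handwheel '[-0.063,-0.232,0,0,1, -0.063,-0.232,0,0,1, -0.063,-0.232,0,0,1, -0.063,-0.232,0,0,1, -0.063,-0.232,0,0,1, -0.063,-0.232,0,0,1, -0.063,-0.232,0,0,1, 0,0,0,0,1]' | grep -E "pos|force"
python3 go.py .514 -.162 .109 -.122
```

```text
force: [-0.2, 0.3, -1.0]
ee_pos: [0.5113, -0.1532, 0.2095]
force: [-0.3, 1.4, 0.2]
t 5.23 tcp [ 0.5113 -0.1532  0.2095] yaw -0.114 z [-0.002  0.004 -1.   ] F [-0.3  1.4  0.2] grip 1.0 q [ 0.19  0.32  0.01  1.84 -0.01  0.98 -1.49]
turn first 0.08 then shift [0.025 0.056 0.67 ]
```

```bash

python3 -m handwheel '[0.025,0.056,0.15,0.08,1, 0,0,0.15,0,1, 0,0,0.15,0,1, 0,0,0.12,0,1, 0,0,0.07,0,1, 0,0,0.03,0,1, 0,0,0,0,1]' | grep -E "pos|force"
python3 -m handwheel '[0,0,0,0,0,0,0,0,0,0,0,0,0,0,0,0,0,0,0,0,0,0,0,0,0,0,0,0,0,0,0,0,0,0,0]' | grep -E "pos|force|grip"
python3 go.py .514 -.162 .109 -.122
```

```text
ee_pos: [0.5143, -0.1703, 0.1087]
force: [-0.1, -0.5, 1.0]
ee_pos: [0.5149, -0.1703, 0.1098]
force: [0.3, 0.0, 0.3]
grip_width: 0.544
t 6.4 tcp [ 0.5149 -0.1703  0.1098] yaw -0.131 z [ 0. -0. -1.] F [0.3 0.  0.3] grip 0.544 q [ 0.21  0.45  0.01  1.93 -0.01  0.76 -1.47]
turn first -0.09 then shift [-0.013 -0.054  0.005]
```

```bash

python3 -m handwheel '[0,-0.05,0,0,0.4, 0,0,0,0,0.2,0,0,0,0,0,0,0,0,0,0,0,0,0,0,0,0,0,0,0,0,0,0,0,0,0,0,0,0,0,0]' | grep -E "pos|force|grip"
python3 -m handwheel '[0,0,0,0,0, 0,0,0,0,0]' | grep -E "pos|force|grip"
```

```text
ee_pos: [0.5162, -0.16, 0.1096]
force: [0.1, 10.0, 1.2]
grip_width: 0.148
ee_pos: [0.5162, -0.1601, 0.1096]
force: [1.5, 8.5, 1.1]
grip_width: 0.149
```

```bash

python3 -m handwheel '[0,-0.015,0,0,0, 0,0,-0.06,0,0,0,0,-0.06,0,0,0,0,-0.06,0,0,0,0,-0.06,0,0,0,0,-0.06,0,0,0,0,-0.06,0,0,0,0,-0.06,0,0]' | grep -E "pos|force|grip"
python3 -m handwheel '[0,0,-0.02,0,0, 0,0,0,0,0, 0,0,0,0,0, 0,0,0,0,0]' | grep -E "pos|force|grip"
```

```text
ee_pos: [0.5162, -0.16, 0.1734]
force: [3.9, 3.5, -5.6]
grip_width: 0.147
ee_pos: [0.5162, -0.16, 0.1761]
force: [3.1, 4.5, -5.3]
grip_width: 0.149
```

```bash

python3 -m handwheel '[0,0,0.02,0,0, 0,0,0.02,0,0, 0,0,0,0,0]' | grep -E "pos|force|grip"
python3 -m handwheel '[0,0,0.01,0,0, 0,0,0,0,0]' | grep -E "pos|force|grip"
```

```text
ee_pos: [0.5162, -0.16, 0.1697]
force: [2.9, 4.1, -5.0]
grip_width: 0.153
ee_pos: [0.5162, -0.16, 0.1694]
force: [-1.5, 6.4, 4.0]
grip_width: 0.15
```

```bash

python3 -m handwheel '[0,0,0,0,0.5, 0,0,0,0,0.8, 0,0,0,0,0.8, 0,0,0,0,0.8, 0,0,0,0,0.8,0,0,0,0,0.8]' | grep -E "pos|force|grip"
python3 -m handwheel '[0,0,-0.1,0,0.8, 0,0,-0.25,0,0.8, 0,0,-0.25,0,0.8, 0,0,-0.2,0,0.8,0,0,0,0,0.8,0,0,0,0,0.8]' | grep -E "pos|force|grip"
python3 - <<'E'
from h import *
for n in("top","side"): cv2.imwrite(f"pics/{n}2.png",manip.read_camera(n)[:,:,::-1])
s=cv2.imread("pics/side2.png"); t=cv2.imread("pics/top2.png")
c=np.zeros((400,800,3),np.uint8); c[:,:400]=cv2.resize(s[75:195,185:305],(400,400),interpolation=2); c[:,400:]=cv2.resize(t[110:230,250:370],(400,400),interpolation=2)
cv2.imwrite("pics/z2.png",c)
E
python3 go.py
```

```text
ee_pos: [0.516, -0.1609, 0.1681]
force: [-0.8, -0.4, -0.1]
grip_width: 0.535
ee_pos: [0.517, -0.161, 0.2899]
force: [1.1, 0.1, -1.3]
grip_width: 0.799
t 9.75 tcp [ 0.5156 -0.1606  0.2873] yaw -0.131 z [-0.001  0.    -1.   ] F [-0.3 -0.3  0.1] grip 0.798 q [ 0.18  0.26  0.02  1.72 -0.01  1.16 -1.49]
```

View pics/z2.png

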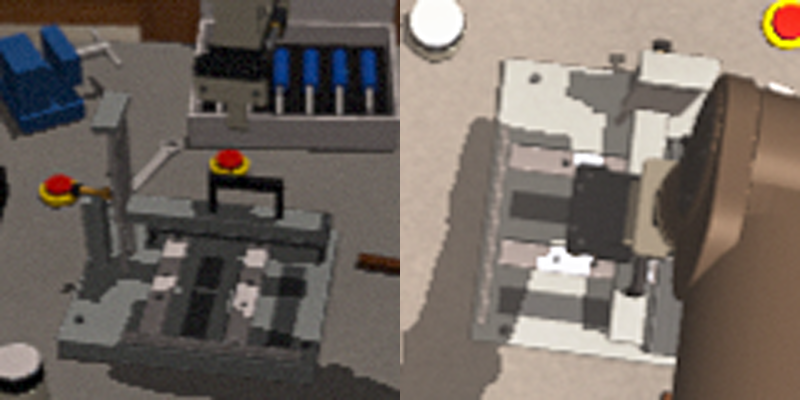

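```bash

python3 -m handwheel '[0,0,0,-0.99,0.8,0,0,0,-0.99,0.8,0,0,0,-0.99,0.8,0,0,0,-0.99,0.8,0,0,0,-0.99,0.8,0,0,0,-0.99,0.8,0,0,0,-0.99,0.8,0,0,0,-0.99,0.8]' | grep -E "force"
python3 -m handwheel '[0,0,0,-0.99,0.6,0,0,0,-0.99,0.6,0,0,0,-0.99,0.6,0,0,0,-0.99,0.6,0,0,0,-0.99,0.6,0,0,0,-0.99,0.6,0,0,0,-0.99,0.6,0,0,0,-0.99,0.6]' | grep -E "force"
python3 -m handwheel '[0,0,0,0,0.55,0,0,0,0,0.55,0,0,0,0,0.55]' | grep -E "force"
python3 go.py .5165 -.0874 .12 1.449
```

```text
force: [-0.2, -0.3, -0.8]
force: [0.3, -0.2, -0.6]
force: [-0.0, 0.2, -0.7]
t 11.33 tcp [ 0.5157 -0.1606  0.2872] yaw 1.449 z [-0.002  0.    -1.   ] F [-0.   0.2 -0.7] grip 0.551 q [ 0.39  0.28 -0.24  1.7   0.07  1.17  0.01]
turn first 0.0 then shift [ 0.485 -0.054  1.115]
```

```bash

python3 -m handwheel '[0.16,-0.018,0,0,0.55,0.16,-0.018,0,0,0.55,0.165,-0.018,0,0,0.55,0,0,0.23,0,0.55,0,0,0.23,0,0.55,0,0,0.23,0,0.55,0,0,0.22,0,0.55,0,0,0.2,0,0.55]' | grep -E "force"
python3 -m handwheel '[0,0,0,0,0.55,0,0,0,0,0.55,0,0,0,0,0.55]' | grep -E "force"
python3 go.py .5165 -.0874 .05 1.449
python3 - <<'E'
from h import *
for n in("top","side"): cv2.imwrite(f"pics/{n}3.png",manip.read_camera(n)[:,:,::-1])
s=cv2.imread("pics/side3.png"); t=cv2.imread("pics/top3.png")
c=np.zeros((400,800,3),np.uint8); c[:,:400]=cv2.resize(s[95:195,195:295],(400,400),interpolation=2); c[:,400:]=cv2.resize(t[120:220,260:360],(400,400),interpolation=2)
cv2.imwrite("pics/z3.png",c)
E
```

```text
force: [-0.2, -0.3, -0.2]
force: [-0.3, -1.0, 1.3]
t 12.25 tcp [ 0.5176 -0.0874  0.123 ] yaw 1.452 z [ 0.001 -0.    -1.   ] F [-0.3 -1.   1.3] grip 0.546 q [ 0.26  0.43 -0.26  1.94  0.15  0.79 -0.2 ]
turn first 0.03 then shift [-0.001 -0.007  0.487]
```

View pics/z3.png

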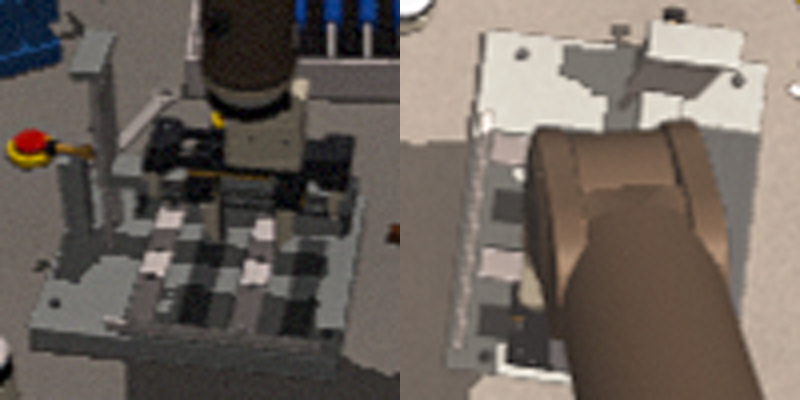

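```bash

python3 -m handwheel '[0,-0.004,0.15,0,0.5,0,0,0.15,0,0.5,0,0,0.1,0,0.5,0,0,0.06,0,0.5,0,0,0.02,0,0.5,0,0,0,0,0.5,0,0,0,0,0.5]' | grep -E "pos|force"
python3 -m handwheel '[0,0,0,0,0,0,0,0,0,0,0,0,0,0,0,0,0,0,0,0,0,0,0,0,0,0,0,0,0,0,0,0,0,0,0]' | grep -E "pos|force|grip"
```

```text
ee_pos: [0.5169, -0.0874, 0.0507]
force: [0.3, -0.4, -0.1]
ee_pos: [0.5163, -0.0874, 0.0501]
force: [-1.5, 0.5, 7.2]
grip_width: 0.28
```

```bash

python3 -m handwheel '[0,0,-0.04,0,0,0,0,-0.04,0,0,0,0,-0.04,0,0,0,0,-0.05,0,0,0,0,0,0,0,0,0,0,0,0]' | grep -E "pos|force|grip"
python3 - <<'E'
from h import *
cv2.imwrite("pics/s4.png",cv2.resize(manip.read_camera("side")[95:195,185:310,::-1],(625,500),interpolation=2))
E
```

```text
ee_pos: [0.5164, -0.0874, 0.0757]
force: [0.3, 0.4, -1.9]
grip_width: 0.279
```

View pics/s4.png

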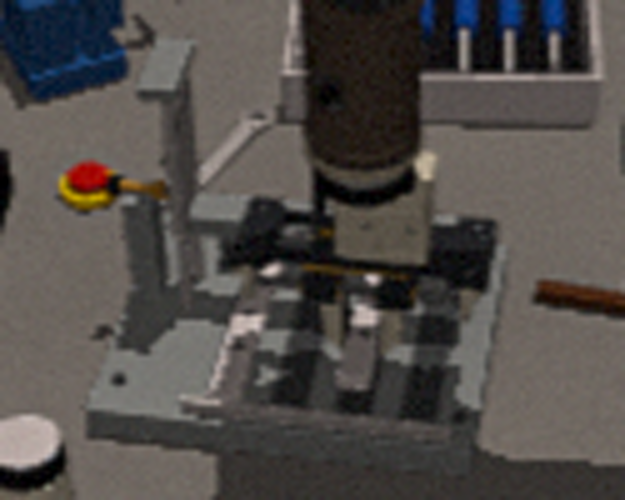

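```bash

python3 -m handwheel '[0.1,0,0,0,0,0.1,0,0,0,0,0.1,0,0,0,0,0.1,0,0,0,0,0,0,-0.05,0,0,0,0,-0.05,0,0,0,0,0,0,0]' | grep -E "pos|force|grip"
python3 -m handwheel '[0.1,0,0,0,0,0.1,0,0,0,0,0.1,0,0,0,0,0.1,0,0,0,0,0,0,0,0,0,0,0,0,0,0]' | grep -E "pos|force|grip"
python3 -m handwheel '[0,0,-0.1,0,0,0,0,-0.1,0,0,0,0,-0.1,0,0,0,0,-0.1,0,0,0,0,-0.1,0,0,0,0,0,0,0,0,0,0,0,0]' | grep -E "pos|force|grip"
python3 - <<'E'
from h import *
for n in("top","side"): cv2.imwrite(f"pics/{n}5.png",manip.read_camera(n)[:,:,::-1])
s=cv2.imread("pics/side5.png"); t=cv2.imread("pics/top5.png")
c=np.zeros((450,800,3),np.uint8); c[:,:400]=cv2.resize(s[75:300,175:375],(400,450),interpolation=2); c[:,400:]=cv2.resize(t[70:295,145:345],(400,450),interpolation=2)
cv2.imwrite("pics/z5.png",c)
E
```

```text
ee_pos: [0.524, -0.0285, 0.0916]
force: [-0.3, -0.3, -2.2]
grip_width: 0.277
ee_pos: [0.5303, 0.0313, 0.0902]
force: [-0.1, -0.2, -1.6]
grip_width: 0.277
ee_pos: [0.5306, 0.0302, 0.1654]
force: [0.9, 0.8, -1.8]
grip_width: 0.28
```

View pics/z5.png

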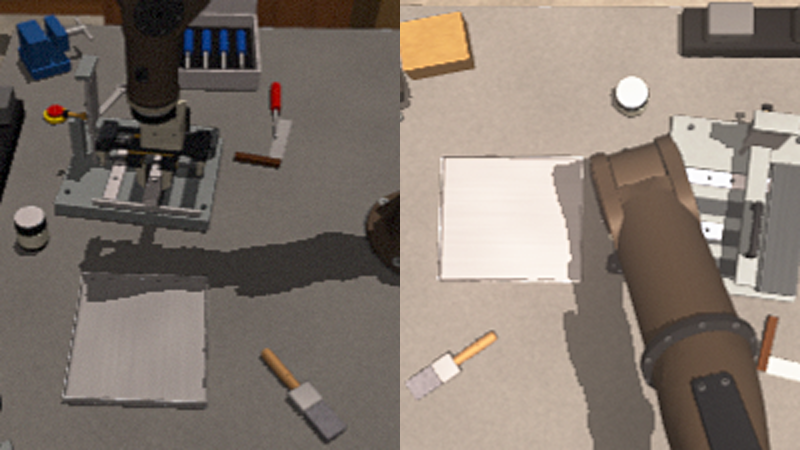

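```bash
python3 go.py .5015 .297 .165 1.559
```

```text
t 15.83 tcp [0.5296 0.0307 0.1642] yaw 1.451 z [-0.001 -0.001 -1.   ] F [ 0.6 -0.7 -2. ] grip 0.279 q [ 0.05  0.39 -0.27  1.88  0.13  0.89 -0.41]
turn first -1.08 then shift [ 1.773 -0.208 -0.006]
```

```bash

python3 -m handwheel '[0,0,0,-0.54,0,0,0,0,-0.54,0,0.22,-0.026,0,0,0,0.22,-0.026,0,0,0,0.22,-0.026,0,0,0,0.22,-0.026,0,0,0,0.22,-0.026,0,0,0,0.22,-0.026,0,0,0]' | grep -E "pos|force|grip"
python3 -m handwheel '[0.22,-0.026,0,0,0,0.22,-0.026,0,0,0,0,0,0,0,0,0,0,0,0,0,0,0,0,0,0,0,0,0,0,0]' | grep -E "pos|force|grip"
python3 - <<'E'
from h import *
for n in("top","side"): cv2.imwrite(f"pics/{n}6.png",manip.read_camera(n)[:,:,::-1])
s=cv2.imread("pics/side6.png"); t=cv2.imread("pics/top6.png")
c=np.zeros((450,800,3),np.uint8); c[:,:400]=cv2.resize(s[75:300,175:375],(400,450),interpolation=2); c[:,400:]=cv2.resize(t[70:295,145:345],(400,450),interpolation=2)
cv2.imwrite("pics/z6.png",c)
E
python3 go.py .5015 .297 .165 1.559
```

```text
ee_pos: [0.508, 0.2309, 0.1638]
force: [0.2, -0.0, -1.8]
grip_width: 0.277
ee_pos: [0.5019, 0.2941, 0.1642]
force: [-0.0, -0.3, -1.6]
grip_width: 0.28
t 17.1 tcp [0.5021 0.2943 0.1647] yaw 1.558 z [-0.    -0.001 -1.   ] F [ 0.3 -0.6 -2.4] grip 0.279 q [-0.38  0.47 -0.34  1.75  0.19  0.95 -0.81]
turn first -0.01 then shift [ 0.018 -0.004 -0.002]
```

View pics/z6.png

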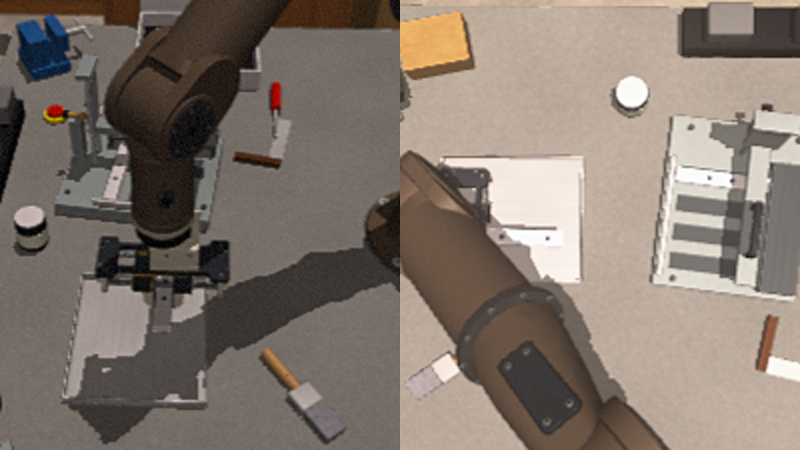

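```bash

python3 -m handwheel '[0.015,0,0.2,0,0,0,0,0.2,0,0,0,0,0.2,0,0,0,0,0.07,0,0,0,0,0,0,0]' | grep -E "pos|force|grip"
python3 -m handwheel '[0,0,0.04,0,0,0,0,0.04,0,0,0,0,0.03,0,0,0,0,0,0,0]' | grep -E "pos|force|grip"
python3 -m handwheel '[0,0,0.03,0,0,0,0,0.03,0,0,0,0,0.03,0,0,0,0,0,0,0]' | grep -E "pos|force|grip"
```

```text
ee_pos: [0.5004, 0.2963, 0.0621]
force: [-0.4, -0.2, -1.2]
grip_width: 0.277
ee_pos: [0.5019, 0.2983, 0.0482]
force: [0.9, -0.3, -2.6]
grip_width: 0.278
ee_pos: [0.5015, 0.2984, 0.034]
force: [0.3, 0.1, 0.5]
grip_width: 0.281
```

```bash

python3 -m handwheel '[0,0,0.02,0,0,0,0,0.02,0,0,0,0,0,0,0]' | grep -E "pos|force|grip"
python3 -m handwheel '[0,0,0.013,0,0,0,0,0.01,0,0,0,0,0,0,0]' | grep -E "pos|force|grip"
```

```text
ee_pos: [0.5015, 0.2983, 0.0281]
force: [-0.2, 1.1, -0.5]
grip_width: 0.277
ee_pos: [0.5016, 0.2983, 0.0249]
force: [0.7, 0.9, 1.0]
grip_width: 0.28
```

```bash

python3 -m handwheel '[0,0,0,0,0.5,0,0,0,0,0.5,0,0,0,0,0.5,0,0,0,0,0.5]' | grep -E "pos|force|grip"
python3 -m handwheel '[0,0,-0.05,0,0.5,0,0,-0.2,0,0.5,0,0,-0.25,0,0.5,0,0,-0.25,0,0.5,0,0,-0.25,0,0.5,0,0,-0.2,0,0.5]' | grep -E "pos|force|grip"
python3 go.py
```

```text
ee_pos: [0.5017, 0.2982, 0.0252]
force: [0.6, 0.5, 1.2]
grip_width: 0.486
ee_pos: [0.5018, 0.2987, 0.2088]
force: [0.6, 0.1, -0.4]
grip_width: 0.499
t 19.52 tcp [0.5018 0.2987 0.2088] yaw 1.561 z [ 0.002  0.001 -1.   ] F [ 0.6  0.1 -0.4] grip 0.499 q [-0.37  0.43 -0.35  1.7   0.17  1.04 -0.79]
```

```bash
python3 go.py .6212 -.0852 .2 1.449
```

```text
t 19.52 tcp [0.5018 0.2987 0.2088] yaw 1.561 z [ 0.002  0.001 -1.   ] F [ 0.6  0.1 -0.4] grip 0.499 q [-0.37  0.43 -0.35  1.7   0.17  1.04 -0.79]
turn first 1.12 then shift [-2.444  1.101  0.059]
```

```bash

python3 -m handwheel '[0,0,0,0.56,0.5,0,0,0,0.56,0.5,-0.22,0.11,0,0,0.5,-0.22,0.11,0,0,0.5,-0.22,0.11,0,0,0.5,-0.22,0.11,0,0,0.5,-0.22,0.11,0,0,0.5,-0.22,0.11,0,0,0.5]' | grep -E "pos|force"
python3 -m handwheel '[-0.22,0.11,0,0,0.5,-0.22,0.11,0,0,0.5,-0.22,0.11,0,0,0.5,-0.22,0.11,0,0,0.5,-0.1,0,0,0,0.5,-0.05,0,0,0,0.5,0,0,0,0,0.5,0,0,0,0,0.5]' | grep -E "pos|force"
python3 - <<'E'
from h import *
for n in("top","side"): cv2.imwrite(f"pics/{n}7.png",manip.read_camera(n)[:,:,::-1])
s=cv2.imread("pics/side7.png"); t=cv2.imread("pics/top7.png")
c=np.zeros((450,800,3),np.uint8); c[:,:400]=cv2.resize(s[75:300,175:375],(400,450),interpolation=2); c[:,400:]=cv2.resize(t[70:295,145:345],(400,450),interpolation=2)
cv2.imwrite("pics/z7.png",c)
E
python3 go.py .6212 -.0852 .05 1.449
```

```text
ee_pos: [0.576, 0.088, 0.206]
force: [1.0, 0.1, -0.9]
ee_pos: [0.6222, -0.0701, 0.2055]
force: [-0.4, 0.5, 0.4]
t 20.95 tcp [ 0.6224 -0.069   0.2055] yaw 1.452 z [ 0.     0.001 -1.   ] F [-0.4  0.8  0.1] grip 0.499 q [ 0.18  0.48 -0.23  1.6   0.12  1.07 -0.2 ]
turn first 0.03 then shift [-0.108  0.005  1.037]
```

View pics/z7.png

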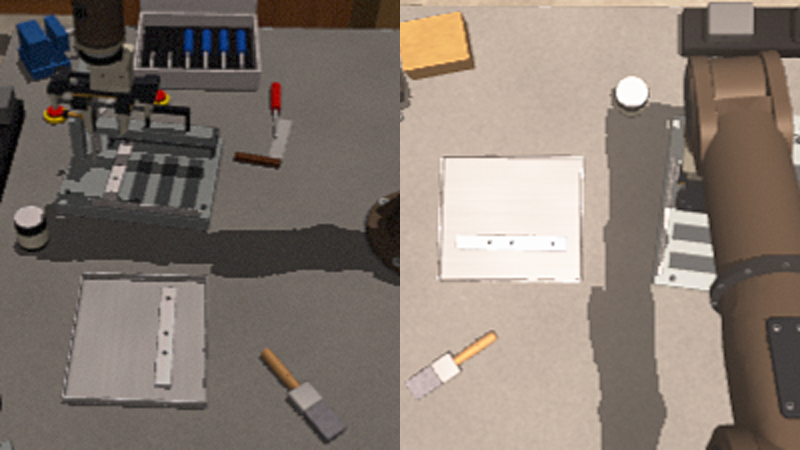

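```bash

python3 -m handwheel '[-0.05,0.004,0,0,0.5,-0.05,0,0.15,0,0.5,0,0,0.2,0,0.5,0,0,0.2,0,0.5,0,0,0.2,0,0.5,0,0,0.15,0,0.5,0,0,0.08,0,0.5,0,0,0.04,0,0.5]' | grep -E "pos|force"
python3 -m handwheel '[0,0,0.015,0,0.5,0,0,0,0,0.5]' | grep -E "pos|force"
python3 go.py .6212 -.0852 .05 1.449
```

```text
ee_pos: [0.6203, -0.086, 0.0504]
force: [-0.0, 0.6, 0.4]
ee_pos: [0.6219, -0.0863, 0.0506]
force: [-0.4, -0.1, -0.5]
t 21.78 tcp [ 0.6219 -0.0863  0.0506] yaw 1.449 z [ 0.001 -0.    -1.   ] F [-0.4 -0.1 -0.5] grip 0.502 q [ 0.19  0.66 -0.2   1.74  0.18  0.76 -0.22]
turn first 0.0 then shift [ 0.007 -0.006  0.004]
```

```bash

python3 -m handwheel '[0,0,0,0,0,0,0,0,0,0,0,0,0,0,0,0,0,0,0,0,0,0,0,0,0,0,0,0,0,0]' | grep -E "pos|force|grip"
python3 -m handwheel '[0,0,-0.04,0,0,0,0,-0.04,0,0,0,0,-0.04,0,0,0,0,-0.06,0,0,0,0,0,0,0,0,0,0,0,0]' | grep -E "pos|force|grip"
python3 -m handwheel '[0.1,0,0,0,0,0.1,0,0,0,0,0.1,0,0,0,0,0.1,0,0,0,0,0,0,-0.05,0,0,0,0,-0.05,0,0,0,0,0,0,0]' | grep -E "pos|force|grip"
```

```text
ee_pos: [0.6217, -0.0867, 0.0508]
force: [-1.5, 0.4, 6.7]
grip_width: 0.277
ee_pos: [0.6218, -0.0865, 0.0777]
force: [-0.4, 0.1, -1.8]
grip_width: 0.28
ee_pos: [0.6297, -0.0265, 0.0936]
force: [1.3, -0.2, -1.4]
grip_width: 0.279
```

```bash

python3 -m handwheel '[0.1,0,0,0,0,0.1,0,0,0,0,0.1,0,0,0,0,0.1,0,0,0,0,0.05,0,0,0,0,0,0,0,0,0]' | grep -E "pos|force|grip"
python3 -m handwheel '[0,0,-0.1,0,0,0,0,-0.1,0,0,0,0,-0.1,0,0,0,0,-0.1,0,0,0,0,-0.1,0,0,0,0,0,0,0,0,0,0,0,0]' | grep -E "pos|force|grip"
python3 - <<'E'
from h import *
for n in("top","side"): cv2.imwrite(f"pics/{n}8.png",manip.read_camera(n)[:,:,::-1])
s=cv2.imread("pics/side8.png"); t=cv2.imread("pics/top8.png")
c=np.zeros((450,800,3),np.uint8); c[:,:400]=cv2.resize(s[75:300,175:375],(400,450),interpolation=2); c[:,400:]=cv2.resize(t[70:295,145:345],(400,450),interpolation=2)
cv2.imwrite("pics/z8.png",c)
E
python3 go.py .591 .312 .165 1.559
```

```text
ee_pos: [0.6368, 0.0439, 0.0919]
force: [-0.0, 0.6, -2.0]
grip_width: 0.278
ee_pos: [0.6373, 0.0394, 0.1673]
force: [1.7, -0.2, -1.9]
grip_width: 0.275
t 24.55 tcp [0.6362 0.0394 0.1658] yaw 1.448 z [-0.002 -0.001 -1.   ] F [-0.4 -1.1 -2.9] grip 0.278 q [ 0.    0.54 -0.22  1.62  0.13  1.   -0.38]
turn first -1.11 then shift [ 1.813 -0.323  0.005]
```

View pics/z8.png

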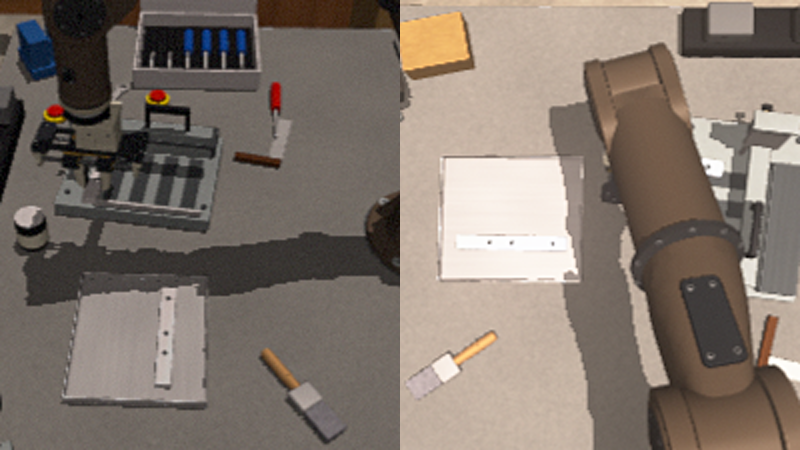

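```bash

python3 -m handwheel '[0,0,0,-0.55,0,0,0,0,-0.55,0,0.22,-0.04,0,0,0,0.22,-0.04,0,0,0,0.22,-0.04,0,0,0,0.22,-0.04,0,0,0,0.22,-0.04,0,0,0,0.22,-0.04,0,0,0]' | grep -E "force|grip"
python3 -m handwheel '[0.22,-0.04,0,0,0,0.22,-0.04,0,0,0,0.05,0,0,0,0,0,0,0,0,0,0,0,0,0,0,0,0,0,0,0]' | grep -E "pos|force|grip"
python3 - <<'E'
from h import *
for n in("top","side"): cv2.imwrite(f"pics/{n}9.png",manip.read_camera(n)[:,:,::-1])
s=cv2.imread("pics/side9.png"); t=cv2.imread("pics/top9.png")
c=np.zeros((450,800,3),np.uint8); c[:,:400]=cv2.resize(s[75:300,175:375],(400,450),interpolation=2); c[:,400:]=cv2.resize(t[70:295,145:345],(400,450),interpolation=2)
cv2.imwrite("pics/z9.png",c)
E
python3 go.py .591 .312 .065 1.559
```

```text
force: [-0.0, 0.1, -1.5]
grip_width: 0.281
ee_pos: [0.5924, 0.31, 0.1659]
force: [0.1, -1.0, -2.0]
grip_width: 0.277
t 25.82 tcp [0.5927 0.3099 0.1664] yaw 1.556 z [-0.    -0.001 -1.   ] F [-0.9 -0.8 -3.1] grip 0.276 q [-0.39  0.59 -0.27  1.53  0.17  1.05 -0.72]
turn first -0.03 then shift [ 0.014 -0.012  0.676]
```

View pics/z9.png

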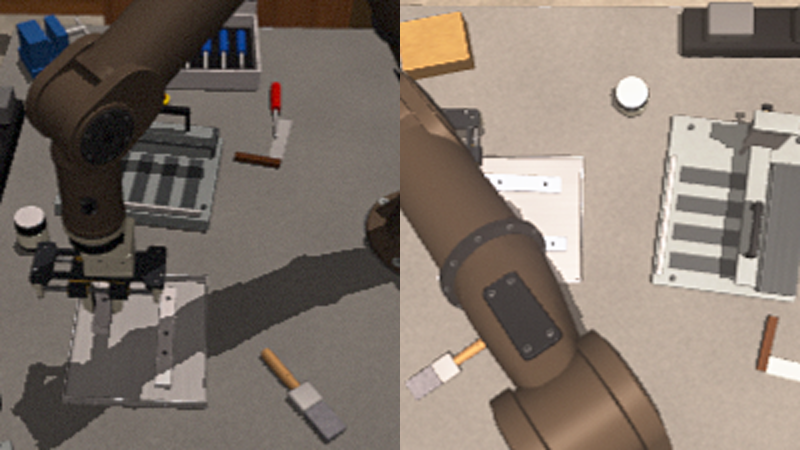

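Bar 2 hangs over the tray's far half, bar 1 still lies at its place; tail at crop (560,183) inside the wall (583). Lower it the same way.

```bash

python3 -m handwheel '[0.01,-0.01,0.2,0,0,0,0,0.2,0,0,0,0,0.2,0,0,0,0,0.08,0,0,0,0,0,0,0]' | grep -E "pos|force|grip"
python3 -m handwheel '[0,0,0.04,0,0,0,0,0.04,0,0,0,0,0.03,0,0,0,0,0,0,0]' | grep -E "pos|force|grip"
python3 -m handwheel '[0,0,0.03,0,0,0,0,0.03,0,0,0,0,0.03,0,0,0,0,0,0,0]' | grep -E "pos|force|grip"
python3 -m handwheel '[0,0,0.02,0,0,0,0,0.015,0,0,0,0,0,0,0]' | grep -E "pos|force|grip"
```

```text
ee_pos: [0.5891, 0.3111, 0.0617]
force: [-0.5, -0.3, -1.6]
grip_width: 0.277
ee_pos: [0.5908, 0.3136, 0.0486]
force: [-1.0, 0.5, -2.0]
grip_width: 0.281
ee_pos: [0.5904, 0.3136, 0.0342]
force: [0.4, 0.5, -1.0]
grip_width: 0.278
ee_pos: [0.5905, 0.3135, 0.0292]
force: [-0.3, 1.2, 0.3]
grip_width: 0.279
```

```bash

python3 -m handwheel '[0,0,0.02,0,0,0,0,0.01,0,0,0,0,0,0,0]' | grep -E "pos|force|grip"
python3 -m handwheel '[0,0,0,0,0.5,0,0,0,0,0.5,0,0,0,0,0.5,0,0,0,0,0.5]' | grep -E "pos|force|grip"
python3 -m handwheel '[0,0,-0.05,0,0.5,0,0,-0.2,0,0.5,0,0,-0.25,0,0.5,0,0,-0.25,0,0.5,0,0,-0.25,0,0.5,0,0,-0.2,0,0.5]' | grep -E "pos|force|grip"
python3 -m handwheel '[-0.2,-0.2,-0.05,0,0.5,-0.2,-0.2,-0.05,0,0.5,-0.2,-0.2,-0.05,0,0.5,-0.2,-0.2,-0.05,0,0.5,-0.2,-0.2,-0.05,0,0.5,-0.15,0,0,0,0.5,-0.15,0,0,0,0.5,0,0,0,0,0.5]' | grep -E "pos|force|grip"
python3 - <<'E'
from h import *
for n in("top","side"): cv2.imwrite(f"pics/{n}10.png",manip.read_camera(n)[:,:,::-1])
s=cv2.imread("pics/side10.png"); t=cv2.imread("pics/top10.png")
c=np.zeros((450,800,3),np.uint8); c[:,:400]=cv2.resize(s[75:300,175:375],(400,450),interpolation=2); c[:,400:]=cv2.resize(t[70:295,145:345],(400,450),interpolation=2)
cv2.imwrite("pics/z10.png",c)
E
```

```text
ee_pos: [0.5905, 0.3135, 0.0248]
force: [0.7, 1.5, 0.5]
grip_width: 0.277
ee_pos: [0.5907, 0.3134, 0.0252]
force: [0.0, 0.9, 0.5]
grip_width: 0.484
ee_pos: [0.5909, 0.3139, 0.2092]
force: [0.4, 0.2, -0.2]
grip_width: 0.501
ee_pos: [0.4429, 0.1206, 0.2424]
force: [-0.5, 0.3, -0.7]
grip_width: 0.5
```

View pics/z10.png

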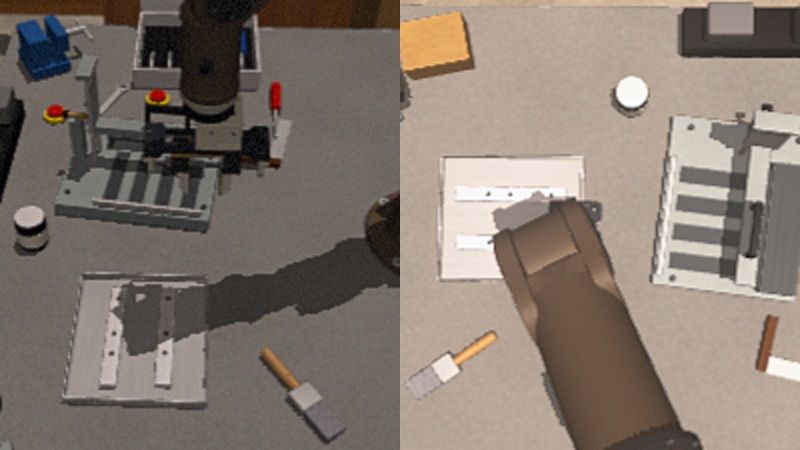

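```bash
python3 -m handwheel '[0,0,0,0,0.5,0,0,0,0,0.5,0,0,0,0,0.5,0,0,0,0,0.5]' | grep -E "clock|force"
python3 - <<'E'
from plant import manip
print(manip.sign_off())
E
```

```text
clock: 29.33
force: [0.3, -0.2, 0.6]
the job is handed in; nothing more can be done
None
```

The job is handed in at 29.3 s of robot time; `sign_off` gives no verdict.

- **Stop button:** I pressed the button nearest the base to its hard stop. The force jumped from about 5 N to 29 N there.
- **Guard:** I raised it by its handle to about 66 mm and lowered it until the pawl took the weight at about 60 mm. Then I let go.
- **Bars:** Two bars were present, in the bed x −46 and +58 mm lanes. I drew both out over the lip and laid them side by side in the tray.

The last pictures show:
- All four lanes are empty and the guard is still up.
- Both bars lie flat about 45 mm either side of the tray's middle in x, and near its middle in y. The arm and its shadow hid part of one bar from above, but the side view showed both in full.
- The tray and the bystanders in the final crop look unmoved. I did not view the tape again, and the wrench only partly. The arm stayed clear of both.

The gripper was about 24 cm above the table and touching nothing, with wrist force under 1 N. No check failed. I judged the final guard height from the pictures and did not measure it again.

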